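# Stand the closed containers in their coasters

## Task

Secure the closed containers before the bench is used: stand the two capped glass vials in the two small round coasters, one in each, the amber dropper bottle in the medium coaster and the lidded tub in the large one. Each must stand upright on the floor of its recess, not on the rim; do not tip any of them over, and leave the open jar and the open cup standing where they are.

Things in the scene. Friction and masses are not known exactly. Their poses are not given: they have to be found in the camera images.
- vial_a_mid (a point): Capped glass vial with a pinkish filling and a black cap: 23 mm across, 51 mm high (glass to 40 mm, cap 20 mm across above it). The point is on its axis, half-way up; z is its axis, up when it stands. Stands upright on the bench. (For all the work: a tall white light box stands behind it, its front face about 0.63 m ahead of the robot base; keep the wrist clear of it when carrying things across.)
- vial_b_mid (a point): Capped glass vial with a beige filling and a black cap, the same size as the other: 23 mm across, 51 mm high. The point is on its axis, half-way up; z is its axis, up when it stands. Stands upright on the bench.
- dropper_mid (a point): Amber glass dropper bottle with a black rubber bulb: glass body 33 mm across up to 55 mm, shoulder above it, cap 20 mm across from 60 to 72 mm, bulb 13 mm across to the top at 97 mm. The point is on its axis, half-way up; z is its axis, up when it stands. Stands upright on the bench. Hold it by the upper part of its glass body (fingertips about 36 mm above its foot), or by the cap.
- tub_mid (a point): Low white tub with a lime-green lid: 49 mm across at the lid (the upper 12 mm), 46 mm below, 30 mm high. The point is on its axis, half-way up; z is its axis, up when it stands. Stands upright on the bench. Hold it by its upper half, fingertips about 16 mm above its foot, for in the coaster the fingertips must stay above the rim.
- jar_mid (a point): Open plain jar of whitish plastic that looks light grey, 48 mm across the mouth, 54 mm high, loose and light. Not to be moved. The point is on its axis, half-way up; z is its axis, up when it stands. Stands upright on the bench.
- cup_mid (a point): Open clear specimen cup, 53 mm across the mouth, 72 mm high, with yellow contents and a swab, loose. Not to be moved. The point is on its axis, half-way up; z is its axis, up when it stands. Stands upright on the bench.
- coaster_small_a: Small round plain grey plastic coaster, fixed to the bench: 56 mm outside, its round recess 40 mm across. Its floor is 3 mm above the bench and its rim 8 mm above the bench, so the recess is 5 mm deep. Origin at the centre of its underside, on the bench; z up. For either vial.
- coaster_small_b: Small round plain grey plastic coaster, fixed to the bench: 56 mm outside, its round recess 40 mm across. Its floor is 3 mm above the bench and its rim 8 mm above the bench, so the recess is 5 mm deep. Origin at the centre of its underside, on the bench; z up. The second of two alike; for the other vial.
- coaster_medium: Medium round plain grey plastic coaster, fixed to the bench: 68 mm outside, its round recess 50 mm across. Its floor is 3 mm above the bench and its rim 8 mm above the bench, so the recess is 5 mm deep. Origin at the centre of its underside, on the bench; z up. For the dropper bottle.
- coaster_large: Large round plain grey plastic coaster, fixed to the bench: 86 mm outside, its round recess 66 mm across. Its floor is 3 mm above the bench and its rim 8 mm above the bench, so the recess is 5 mm deep. Origin at the centre of its underside, on the bench; z up. For the tub.

How it is judged (in metres and radians):
At the end, for the whole second after the job is handed in: One vial stands in each small coaster (either way round), the dropper bottle in the medium one and the tub in the large one: each centred within 10.5 mm, its height within 3 mm of standing on the recess floor, upright within 0.1 rad and at rest; jar and cup are within 30 mm of where they stood ((((horizontal distance between vial_a_mid and coaster_small_a below 0.0105 m and z of vial_a_mid in the frame of coaster_small_a between 0.0255 and 0.0315 m and angle between vial_a_mid's own z axis and vertical below 0.1 rad and linear speed of vial_a below 0.02 m/s) and (horizontal distance between vial_b_mid and coaster_small_b below 0.0105 m and z of vial_b_mid in the frame of coaster_small_b between 0.0255 and 0.0315 m and angle between vial_b_mid's own z axis and vertical below 0.1 rad and linear speed of vial_b below 0.02 m/s)) or ((horizontal distance between vial_a_mid and coaster_small_b below 0.0105 m and z of vial_a_mid in the frame of coaster_small_b between 0.0255 and 0.0315 m and angle between vial_a_mid's own z axis and vertical below 0.1 rad and linear speed of vial_a below 0.02 m/s) and (horizontal distance between vial_b_mid and coaster_small_a below 0.0105 m and z of vial_b_mid in the frame of coaster_small_a between 0.0255 and 0.0315 m and angle between vial_b_mid's own z axis and vertical below 0.1 rad and linear speed of vial_b below 0.02 m/s))) and horizontal distance between dropper_mid and coaster_medium below 0.0105 m and z of dropper_mid in the frame of coaster_medium between 0.0485 and 0.0545 m and angle between each of dropper_mid, tub_mid's own z axis and vertical below 0.1 rad and linear speed of each of dropper, tub below 0.02 m/s and horizontal distance between tub_mid and coaster_large below 0.0105 m and z of tub_mid in the frame of coaster_large between 0.015 and 0.021 m and distance of each of jar_mid, cup_mid from where it was at the start of the episode below 0.03 m); the robot touches nothing.
It fails at once if a container, the jar or the cup is tipped over (more than 0.8 rad) (angle between any of vial_a_mid, vial_b_mid, dropper_mid, tub_mid, jar_mid, cup_mid's own z axis and vertical above 0.8 rad).
It fails at once if the open jar or cup is moved by more than 30 mm (distance of any of jar_mid, cup_mid from where it was at the start of the episode above 0.03 m).
It also fails if it takes over 112 s, if anything falls off the work surface, if the arm or the gripper's body presses on something with over 40 N, if the wrist force passes 120 N, or if a joint passes its speed limit or range.

## Robot

A 6-joint arm with a two-finger parallel gripper is mounted at the origin on a cart in front of the work surface, level with it; the furniture and walls round the work are solid. World frame = base frame: x ahead of the robot, y to its left, z up, the work surface at z = 0. Lengths are in m, angles in degrees, forces in N, time in s.
With the tool pointing down it reaches from about 0.3 to 0.75 m from the base axis. Payload 8.5 kg.
Tool frame: the origin (TCP) lies at the very end of the fingers, on their centre line; the grasp point (between the pads) lies 19 mm behind it; z points along the fingers, y is the line along which they close (so a half turn about z gives the same grasp; the last joint's range is limited). The gripper opens to 85 mm and grips with 20 to 120 N. Pads are 22 mm wide; open, the fingers measure 114 mm over their backs; the gripper's body (76 mm by 85 mm) begins 54 mm behind the grasp point. The pads swing forward as they close: fully open they stand 13 mm farther back than shut.
Start: joints at [56.82, 21.807, 74.336, -0, 83.858, -12.336], TCP at [0.196, 0.514, 0.205] pointing down, gripper open.
Joint ranges: [-178.18, 178.18], [-50.72, 133.34], [12.68, 142.11], [-81.47, 261.47], [9.98, 163.14], [-165.26, 165.26]. Speed limits (degrees/s): [136.94, 136.94, 180, 180, 180, 180].

## Interface

Orientations are given as a 3x3 rotation matrix whose columns are the frame's x, y, z axes.
In Python, from rig import observe, cams, ticket gives the robot as it stands.
- The arm moves only by the tool move_arm, never from a script. Its arguments are lists of equal length, an entry for each row: "jaw": the finger opening in cm, from 0 to 8.54; "dp": the shift along the tool's x, y, z in cm, a list of three; "turn": the turn, a rotation vector about the tool's x, y, z in rad, a list of three. In form: {"jaw": [jaw, ...], "dp": [[tx, ty, tz], ...], "turn": [[wx, wy, wz], ...]}. A call has 1 to 12 rows; each row shifts and turns the commanded pose from where the row before left it, along the tool's axes as they then stand; what a row does not reach is not made up. A row lasts 1/12 s, in which the tool goes at most 41.7 mm and 7.16 degrees, less where a joint would pass 70% of its speed; a pose out of reach is approached as far as the arm can. A call is refused whole if a number of a shift passes 4.17 or a number of a turn 0.125, either way. A call with a gripper value outside its range is refused whole. The fingers move at their own pace and stop on an object; "force" is the grip in N (left out, the last holds). Time passes only in rows, so rows that do not move let the fingers close. It gives the time, the measured TCP pose, the force, the opening and the grip force at its end, in the units of the state.
- observe(): the state, without advancing time (a new reading comes with each control period).
- cams.get_image(name): name is "scene" or "top" or "wrist"; returns (picture, depth): 384x512x3 uint8, red, green, blue; 384x512 float32, m along the optical axis (not along the pixel's ray), 0 where there is no reading.
- cams.calibration(name): a dict with "vertical_fov" (degrees; the focal length in pixels is half the picture's height over the tangent of half this angle, whatever the lens; pixels are square), "cx", "cy" (the principal point, pixels), "k1" (the pictures are not rectified: a ray, as slopes to the right and down, at radius r is drawn at 1 + k1 r^2 times it, then the intrinsics apply), "view" (4x4, takes a point from world to camera coordinates); the wrist camera has in their place "tool_from_camera" (4x4, takes a point from camera to tool coordinates, whose origin is the TCP and whose axes are the flange's). Camera axes: x right, y up, looking along -z (the intrinsics and any distortion apply to the point x, -y, -z); pixel columns grow to the right and rows downward; lengths in m; the calibration is good to about 2 mm. A picture is of the moment at which its call begins: read the wrist's pose just before it. calibration takes no time and is no camera call.
- ticket.close_job(): hands the job in; it is judged then, once.
Trained networks look in the newest picture that a camera, given by its name, has taken for a name from the list of things; names that differ only in an ending like _2 or _b are one class to them, and where a whole thing is asked for, a point or a joint stands for the part that bears it (a point fixed in the world has none). Each returns a list of dicts, best first, with "p" (0 to 1); they miss things now and then, are a little off and sometimes report something else, mostly with a low value. They report only what shows in the picture. A call takes as long as a camera call.
- cams.spot_in(camera, query): "box" ([centre column, centre row, width, height] as shares, 0 to 1, of the picture: columns of its width, rows of its height, round what is visible of it).
- cams.outline_of(camera, query): "mask" (384x512 bool, what is visible of it) and "box" ([centre column, centre row, width, height] as shares, 0 to 1, of the picture: columns of its width, rows of its height, round what is visible of it).
- cams.mark_of(camera, query): "location" ([column, row] as shares, 0 to 1, of the picture: columns of its width, rows of its height: a listed point, or the origin of a listed thing).
The state is a dict: "time_s": time; "q": joint angles; "qvel": joint speeds; "joint_efforts": joint torques, N m; "position": TCP position; "tool_rot": TCP orientation; "ft_force": force on the tool from outside, world axes, zero at the start; "wrist_torque": the same for the moment, N m; "grip_width": finger opening in m; "gripper_force": force on a finger pad.
Only numpy, scipy, OpenCV 4.12 (cv2) and the standard library are available. Lean on these libraries where they do the work, as an engineer would, in place of code of your own. Each camera call takes 0.05 s, during which the arm holds its last target. There are 200 camera calls.

## Working session

There is one attempt and no reset: what is moved stays moved. The work goes in short steps, Python scripts to look and compute and a tool call to move; the robot and the scene stay as the last step left them, time stands still between calls to the robot, and variables do not carry over. Pictures are saved under pics/ and viewed, at most 14 in all, crops included, and the job is handed in when it is done.

Besides the shell and the picture viewer there is one more tool, called as name(argument=value, ...), one argument or row to a line, values as JSON. move_arm: Moves the arm, as the interface text tells. Its arguments: {"type":"object","properties":{"jaw":{"type":"array","items":{"type":"number"}},"dp":{"type":"array","items":{"type":"array","items":{"type":"number"}}},"turn":{"type":"array","items":{"type":"array","items":{"type":"number"}}},"force":{"type":"number"}},"required":["jaw","dp","turn"]}

```bash
mkdir -p pics; cat > h.py <<'E'
import numpy as np, cv2
from rig import observe, cams, ticket
def ray(name, u, v):
    c=cams.calibration(name); f=192/np.tan(np.radians(c["vertical_fov"]/2))
    a=np.array([(u-c["cx"])/f,(v-c["cy"])/f]); b=a.copy()
    for _ in range(20): b=a/(1+c["k1"]*(b@b))
    d=np.array([b[0],-b[1],-1.])
    if "view" in c: M=np.linalg.inv(np.array(c["view"]))
    else:
        s=observe(); T=np.eye(4); T[:3,:3]=s["tool_rot"]; T[:3,3]=s["position"]; M=T@np.array(c["tool_from_camera"])
    return M[:3,3], M[:3,:3]@d
def at_z(name,u,v,z):
    o,d=ray(name,u,v); return o+d*(z-o[2])/d[2]
def at_depth(name,u,v,dep):
    o,d=ray(name,u,v); return o+d*dep
E
python3 - <<'E'
from h import *
s=observe(); print(s["time_s"],s["position"],np.round(s["tool_rot"],3).tolist(),s["grip_width"])
H=dict(vial_a_mid=.0255,vial_b_mid=.0255,dropper_mid=.0485,tub_mid=.015,jar_mid=.027,cup_mid=.036,coaster_small_a=0,coaster_medium=0,coaster_large=0)
for n in ["top","scene"]:
    im,d=cams.get_image(n); cv2.imwrite(f"pics/{n}0.png",im[:,:,::-1])
    print(n,np.round(np.linalg.inv(np.array(cams.calibration(n)["view"]))[:3,3],3))
    for q,z in H.items():
        for r in cams.mark_of(n,q)[:3]:
            u,v=r["location"][0]*512,r["location"][1]*384
            print(n,q,round(r["p"],2),round(u),round(v),np.round(at_z(n,u,v,z),3))
E
```

```text
0.0 [0.19551705 0.51371231 0.20420487] [[-0.935, 0.356, -0.001], [0.356, 0.935, -0.001], [0.0, -0.001, -1.0]] 0.08542347180098117
top [ 0.347 -0.019  1.031]
top vial_a_mid 0.44 267 200 [ 0.494 -0.083  0.026]
top vial_b_mid 0.55 377 234 [ 0.399 -0.387  0.026]
top vial_b_mid 0.3 283 234 [ 0.399 -0.128  0.026]
top dropper_mid 0.74 340 226 [ 0.42  -0.278  0.048]
top dropper_mid 0.69 356 196 [ 0.501 -0.327  0.048]
top tub_mid 0.84 338 230 [ 0.411 -0.283  0.015]
top jar_mid 0.67 311 198 [ 0.498 -0.206  0.027]
top cup_mid 0.91 286 235 [ 0.396 -0.133  0.036]
top coaster_small_a 0.67 210 185 [0.542 0.08  0.   ]
top coaster_small_a 0.52 169 179 [0.559 0.195 0.   ]
top coaster_medium 0.84 233 221 [0.439 0.013 0.   ]
top coaster_large 0.88 125 184 [0.544 0.319 0.   ]
scene [-0.028 -0.931  0.532]
scene vial_b_mid 0.66 285 266 [ 0.395 -0.383  0.025]
scene vial_b_mid 0.28 306 235 [ 0.53  -0.288  0.025]
scene dropper_mid 0.9 306 234 [ 0.504 -0.316  0.048]
scene tub_mid 0.65 273 245 [ 0.427 -0.277  0.015]
scene jar_mid 0.6 278 223 [ 0.492 -0.201  0.027]
scene cup_mid 0.68 241 214 [ 0.413 -0.118  0.036]
scene coaster_small_a 0.66 247 190 [0.56  0.104 0.   ]
scene coaster_small_a 0.58 234 179 [0.559 0.214 0.   ]
scene coaster_medium 0.5 230 205 [0.443 0.014 0.   ]
scene coaster_large 0.43 216 173 [0.527 0.312 0.   ]
scene coaster_large 0.28 234 180 [0.559 0.209 0.   ]
```

```bash
python3 - <<'E'
import cv2
a=cv2.imread("pics/top0.png");b=cv2.imread("pics/scene0.png")
cv2.imwrite("pics/topc.png",cv2.resize(a[150:270,90:410],(800,300),interpolation=cv2.INTER_CUBIC))
cv2.imwrite("pics/c1.png",__import__("numpy").vstack([cv2.resize(a[150:270,90:410],(800,300),interpolation=cv2.INTER_CUBIC),cv2.resize(b[165:285,90:410],(800,300),interpolation=cv2.INTER_CUBIC)]))
E
```

```text
(no output)
```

View pics/c1.png

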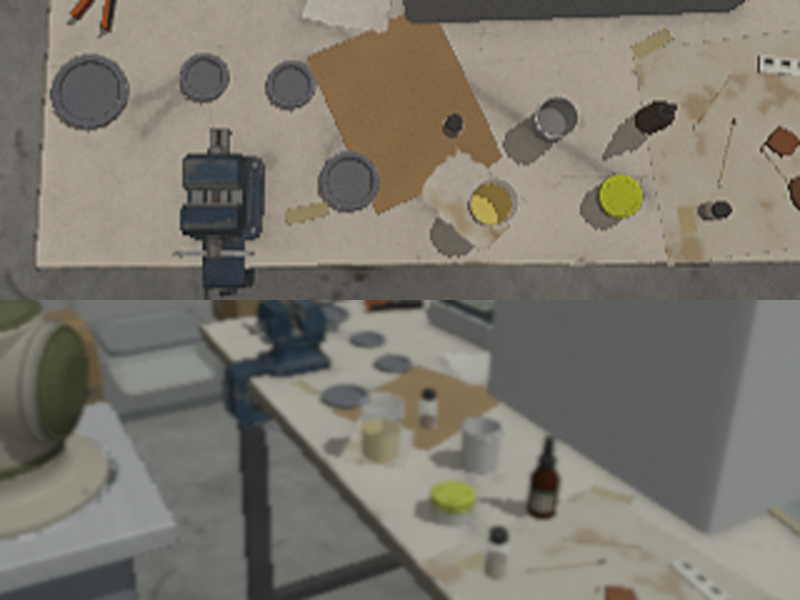

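The top view shows the coasters: large at crop (90,92), small at (204,78) and (290,85), medium at (349,181). Vial a is at (453,124), cup (492,203), jar (555,118), dropper (655,117), tub (621,196) and vial b (716,210). The vise is at (220,200). Next I'll get finer positions and the obstacle heights.

```bash
python3 - <<'E'
from h import *
im,d=cams.get_image("top")
for q,z in dict(coaster_small_a=.008,coaster_medium=.008,coaster_large=.008,tub_mid=.03,jar_mid=.054,cup_mid=.072,vial_b_mid=.05,dropper_mid=.05).items():
    for r in cams.outline_of("top",q)[:3]:
        m=r["mask"].astype(np.uint8); ys,xs=np.nonzero(m)
        if len(xs)<8: continue
        (cx,cy),rad=cv2.minEnclosingCircle(np.c_[xs,ys].astype(np.float32))
        mm=d[m>0]; P=at_z("top",xs.mean(),ys.mean(),z)
        print(q,round(r["p"],2),len(xs),"cent",np.round([xs.mean(),ys.mean()],1),np.round(P,4),"circ",np.round(at_z("top",cx,cy,z),4),"diam",round(2*rad/ (192/np.tan(np.radians(cams.calibration("top")["vertical_fov"]/2)))*1.02,3), "zmax",round(1.031-mm[mm>0].min(),3))
# height map
for v in range(150,270,8):
    print(v,[int(1000*at_depth("top",u,v,d[v,u])[2]) if d[v,u]>0 else -999 for u in range(150,210,6)])
print("box")
for v in range(120,200,8):
    print(v,np.round(at_z("top",300,v,0),2)[0],[int(1000*at_depth("top",u,v,d[v,u])[2]) if d[v,u]>0 else -999 for u in range(230,420,12)])
# black/dark small tops: local height peaks
H=np.array([[at_depth("top",u,v,d[v,u]) if d[v,u]>0 else np.zeros(3) for u in range(250,400)] for v in range(185,255)])
lab=cv2.connectedComponentsWithStats((H[:,:,2]>.025).astype(np.uint8))
for i in range(1,lab[0]):
    p=H[lab[1]==i]; t=p[p[:,2]>p[:,2].max()-.012]; print(len(p),np.round(t.mean(0),4),"max",round(p[:,2].max(),3),"cent",np.round(lab[3][i]+[250,185],1))
E
```

```text
coaster_small_a 0.64 296 cent [205.9 182.8] [0.5468 0.0892 0.008 ] circ [0.5469 0.0895 0.008 ] diam 0.054 zmax 0.001
coaster_small_a 0.54 300 cent [171.5 180.1] [0.5548 0.1866 0.008 ] circ [0.5551 0.1866 0.008 ] diam 0.054 zmax -0.0
coaster_medium 0.64 83 cent [375.  233.5] [ 0.4007 -0.3882  0.008 ] circ [ 0.4008 -0.3883  0.008 ] diam 0.035 zmax 0.047
coaster_medium 0.58 451 cent [229.7 221.7] [0.4359 0.0212 0.008 ] circ [0.4358 0.0215 0.008 ] diam 0.067 zmax 0.015
coaster_large 0.63 721 cent [125.7 185.8] [0.5383 0.3143 0.008 ] circ [0.5387 0.3146 0.008 ] diam 0.087 zmax 0.009
tub_mid 0.62 260 cent [337.5 227.8] [ 0.4159 -0.2769  0.03  ] circ [ 0.4154 -0.2761  0.03  ] diam 0.052 zmax 0.029
jar_mid 0.58 282 cent [311.7 196.8] [ 0.4988 -0.2033  0.054 ] circ [ 0.4983 -0.2028  0.054 ] diam 0.056 zmax 0.041
jar_mid 0.32 187 cent [351.6 196.1] [ 0.5004 -0.3131  0.054 ] circ [ 0.5022 -0.3142  0.054 ] diam 0.051 zmax 0.074
cup_mid 0.83 332 cent [287.  230.4] [ 0.4067 -0.132   0.072 ] circ [ 0.4065 -0.1316  0.072 ] diam 0.059 zmax 0.076
cup_mid 0.16 96 cent [375.4 233.5] [ 0.3975 -0.3662  0.
[... 1305 characters left out ...]
1, 54, 51, 45, 39, 33, 30, 0, -3, -2]
160 0.62 [2, 2, 0, -1, -2, 0, -2, -1, 0, -1, -5, -1, 0, -1, -5, -2]
168 0.59 [0, 1, 0, 0, -4, -1, -2, -3, -2, 1, -1, 1, 0, 0, -3, 0]
176 0.57 [0, -2, 0, 2, -2, -1, -2, 4, -2, -1, 1, 0, -2, -1, 4, -1]
184 0.54 [-3, -6, 0, 0, -2, -2, -4, 0, 0, -3, 2, -1, -4, 0, 1, -1]
192 0.52 [1, 0, -3, 0, -2, -3, 1, 16, -3, -1, 50, 0, 1, 0, -1, 1]Traceback (most recent call last):
  File "<stdin>", line 17, in <module>
  File "h.py", line 15, in at_depth
    o,d=ray(name,u,v); return o+d*dep
        ~~~^^^^^^^^^^
  File "h.py", line 4, in ray
    c=cams.calibration(name); f=192/np.tan(np.radians(c["vertical_fov"]/2))
ValueError: time passes only in moves, steps and waits
```

move_arm(
  jaw=[8.5,8.5,8.5,8.5,8.5,8.5,8.5,8.5,8.5,8.5,8.5,8.5],
  dp=[
    [0,0,0],
    [0,0,0],
    [0,0,0],
    [-2.8,-2.4,-0.5],
    [-2.8,-2.4,-0.5],
    [-2.8,-2.4,-0.5],
    [-2.8,-2.4,-0.5],
    [-2.8,-2.4,-0.5],
    [-2.8,-2.4,-0.5],
    [-2.8,-2.4,-0.5],
    [-2.8,-2.4,-0.5],
    [-2.8,-2.4,-0.5],
  ],
  turn=[
    [0,0,-0.1215],
    [0,0,-0.1215],
    [0,0,-0.1215],
    [0,0,0],
    [0,0,0],
    [0,0,0],
    [0,0,0],
    [0,0,0],
    [0,0,0],
    [0,0,0],
    [0,0,0],
    [0,0,0],
  ],
)

```text
time_s: 2.45
position: [0.449, 0.2967, 0.2502]
tool_rot: [[-1.0, -0.001, 0.0], [-0.001, 1.0, 0.0], [-0.0, 0.0, -1.0]]
ft_force: [0.6, 1.2, 0.1]
grip_width: 0.0848
gripper_force: 0.0
```

```bash
cat > h.py <<'E'
import numpy as np, cv2
from rig import observe, cams, ticket
C={}
def setup(name):
    c=cams.calibration(name); f=192/np.tan(np.radians(c["vertical_fov"]/2))
    if "view" in c: M=np.linalg.inv(np.array(c["view"]))
    else:
        s=observe(); T=np.eye(4); T[:3,:3]=s["tool_rot"]; T[:3,3]=s["position"]; M=T@np.array(c["tool_from_camera"])
    C[name]=(c,f,M)
def ray(name, u, v):
    if name not in C: setup(name)
    c,f,M=C[name]
    a=np.array([(u-c["cx"])/f,(v-c["cy"])/f]); b=a.copy()
    for _ in range(20): b=a/(1+c["k1"]*(b@b))
    return M[:3,3], M[:3,:3]@np.array([b[0],-b[1],-1.])
def at_z(name,u,v,z):
    o,d=ray(name,u,v); return o+d*(z-o[2])/d[2]
def at_depth(name,u,v,dep):
    o,d=ray(name,u,v); return o+d*dep
def look(qs,pic):
    "wrist picture; qs: name->height of the visible top plane; prints world xy of outline centre there"
    setup("wrist"); s=observe(); im,d=cams.get_image("wrist"); cv2.imwrite(f"pics/{pic}.png",im[:,:,::-1])
    print("t",round(s["time_s"],2),"tcp",np.round(s["position"],4))
    for q,z in qs.items():
        for r in cams.outline_of("wrist",q)[:2]:
            ys,xs=np.nonzero(r["mask"])
            if len(xs)<8: continue
            (cx,cy),rad=cv2.minEnclosingCircle(np.c_[xs,ys].astype(np.float32))
            print(q,round(r["p"],2),len(xs),"px",round(cx),round(cy),"bbox",xs.min(),xs.max(),ys.min(),ys.max(),"cent",np.round(at_z("wrist",xs.mean(),ys.mean(),z),4)[:2],"circ",np.round(at_z("wrist",cx,cy,z),4)[:2],"diam",np.round(np.linalg.norm(at_z("wrist",cx-rad,cy,z)-at_z("wrist",cx+rad,cy,z)),3))
    return im,d
E
python3 - <<'E'
from h import *
print(np.round(cams.calibration("wrist")["tool_from_camera"],3).tolist(), np.round(observe()["tool_rot"],3).tolist())
look(dict(coaster_small_a=.008,coaster_medium=.008,coaster_large=.008),"w1")
E
```

```text
[[-0.001, 0.953, 0.304, 0.078], [1.0, 0.001, 0.0, 0.0], [-0.0, 0.304, -0.953, -0.169], [0.0, 0.0, 0.0, 1.0]] [[-1.0, -0.001, 0.0], [-0.001, 1.0, 0.0], [-0.0, 0.0, -1.0]]
t 2.45 tcp [0.449  0.2967 0.2502]
coaster_small_a 0.66 1067 px 110 219 bbox 91 129 201 236 cent [0.5429 0.0918] circ [0.5435 0.0917] diam 0.057
coaster_small_a 0.57 995 px 178 224 bbox 160 195 208 242 cent [0.5521 0.1889] circ [0.5518 0.1896] diam 0.055
coaster_medium 0.64 2054 px 48 144 bbox 23 75 119 168 cent [0.4336 0.0252] circ [0.4348 0.0239] diam 0.074
coaster_large 0.74 2557 px 265 214 bbox 236 294 186 241 cent [0.5353 0.3163] circ [0.5351 0.3163] diam 0.085
```

View pics/w1.png

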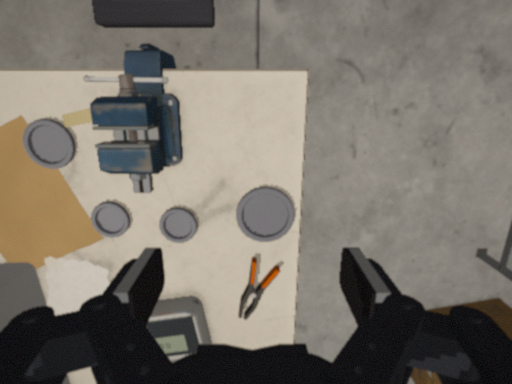

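The wrist picture shows the large coaster at (266,214), the small ones at (178,224) and (111,219), and the medium at (49,143), agreeing with the top view to about 4 mm. The averages are large (.537,.3155), small (.5535,.1885) and (.545,.091), and medium (.435,.0225).

move_arm(
  jaw=[8.5,8.5,8.5,8.5,5,5,5,5,5,5,5],
  dp=[
    [-0.1,-3.4,0.4],
    [-0.1,-3.4,0.4],
    [-0.1,-3.4,0.4],
    [-0.1,-3.4,0.4],
    [-0.1,-3.4,0.4],
    [-0.1,-3.4,0.4],
    [-0.1,-3.4,0.4],
    [-0.1,-3.4,0.4],
    [-0.1,-3.4,0.4],
    [-0.1,-3.4,0.4],
    [0,0,0],
  ],
  turn=[
    [0,0,0],
    [0,0,0],
    [0,0,0],
    [0,0,0],
    [0,0,0],
    [0,0,0],
    [0,0,0],
    [0,0,0],
    [0,0,0],
    [0,0,0],
    [0,0,0],
  ],
)

```text
time_s: 3.57
position: [0.4579, -0.045, 0.2091]
tool_rot: [[-1.0, 0.002, -0.001], [0.002, 1.0, -0.001], [0.001, -0.001, -1.0]]
ft_force: [-0.3, -0.1, 0.5]
grip_width: 0.0501
gripper_force: 0.0
```

```bash
python3 - <<'E'
from h import *
im,d=look(dict(vial_a_mid=.051,coaster_medium=.008,cup_mid=.072,coaster_small_a=.008),"w2")
E
```

```text
t 3.57 tcp [ 0.4579 -0.045   0.2091]
vial_a_mid 0.78 481 px 212 194 bbox 200 222 180 208 cent [ 0.4865 -0.0903] circ [ 0.4868 -0.0899] diam 0.034
vial_a_mid 0.17 1968 px 49 126 bbox 22 77 106 149 cent [ 0.4114 -0.2576] circ [ 0.4108 -0.2572] diam 0.059
coaster_medium 0.6 2432 px 307 142 bbox 279 334 115 169 cent [0.4336 0.0216] circ [0.434  0.0221] diam 0.069
coaster_medium 0.46 1273 px 426 231 bbox 405 447 213 250 cent [0.5528 0.1857] circ [0.5526 0.1859] diam 0.057
cup_mid 0.63 2582 px 165 120 bbox 135 196 96 149 cent [ 0.4043 -0.1299] circ [ 0.4026 -0.1289] diam 0.06
coaster_small_a 0.67 1317 px 352 225 bbox 332 373 206 244 cent [0.5435 0.0875] circ [0.5434 0.0871] diam 0.057
coaster_small_a 0.55 1384 px 425 231 bbox 403 448 211 250 cent [0.5518 0.1853] circ [0.552 0.185] diam 0.06
```

View pics/w2.png

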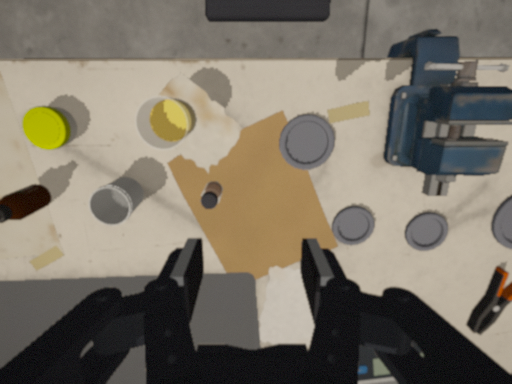

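Vial a's cap is at (210,200) and its foot at about (215,184). The cup is at (166,120), the jar at (113,203) and the medium coaster at (307,141), all standing.

```bash
python3 - <<'E'
from h import *
im=cv2.imread("pics/w2.png"); setup("wrist")
g=im[170:220,190:235].max(2); l=cv2.connectedComponentsWithStats((g<62).astype(np.uint8))
for i in range(1,l[0]):
    if l[2][i][4]>30: c=l[3][i]+[190,170]; print(l[2][i],c,at_z("wrist",*c,.048),at_z("wrist",*c,.051))
r=cams.outline_of("wrist","vial_a_mid")[0]["mask"]; xs=np.nonzero(r)
print(at_z("wrist",xs[1].mean(),xs[0].mean(),.027))
r=cams.mark_of("wrist","vial_a_mid")[0]["location"]; print(at_z("wrist",r[0]*512,r[1]*384,.0255))
E
```

```text
[14 22 13 10 56] [211.07142857 195.25      ] [ 0.48956139 -0.08589668  0.048     ] [ 0.48856361 -0.0854806   0.051     ]
[ 0.49532027 -0.08862242  0.027     ]
[ 0.49366515 -0.0873013   0.0255    ]
```

```bash
python3 - <<'E'
from h import *
for k in range(3):
    setup("wrist"); s=observe(); im,d=cams.get_image("wrist")
    g=im[170:220,190:235].max(2); m=(g<62).astype(np.uint8)
    l=cv2.connectedComponentsWithStats(m); i=1+np.argmax(l[2][1:,4]); c=l[3][i]+[190,170]
    c2=[209.5,199.5]
    print(s["position"],np.round(s["tool_rot"][2],4),c,at_z("wrist",*c,.05),at_z("wrist",*c2,.051))
print(im[176:212:2,196:226:2].max(2))
E
```

```text
[ 0.45806437 -0.04050322  0.21003217] [-4.e-04 -0.e+00 -1.e+00] [207.27118644 194.6440678 ] [ 0.488289   -0.09018663  0.05      ] [ 0.49376252 -0.08774626  0.051     ]
[ 0.45806883 -0.04068053  0.21000616] [-3.e-04 -0.e+00 -1.e+00] [207.6        194.63636364] [ 0.48825867 -0.08999587  0.05      ] [ 0.49374222 -0.08793002  0.051     ]
[ 0.4580853  -0.04091536  0.2099587 ] [-2.e-04 -0.e+00 -1.e+00] [207.75471698 194.66037736] [ 0.48825521 -0.0900641   0.05      ] [ 0.49371018 -0.08817459  0.051     ]
[[166 166 165 165 165 166 164 164 165 164 165 165 165 164 164]
 [167 165 165 163 164 165 164 163 163 163 165 164 165 164 164]
 [166 167 166 165 163 155 134 133 136 151 163 165 164 164 163]
 [166 164 167 165 149 109  91  91  91 102 142 162 165 162 162]
 [167 166 167 159 117  99 102 102  99  90 100 149 163 163 164]
 [166 166 168 145 111 104 106 103 102 102  93 129 163 164 163]
 [166 167 167 137 120 118 115 115 107 103  99 121 161 162 162]
 [167 171 173 135  97  86  98 112 114 108 101 125 163 162 161]
 [167 177 144  68  40  36  41  70 108 116 109 140 161 163 163]
 [168 146  70  58  61  54  49  37  66 113 137 162 162 164 163]
 [159  94  64  64  61  63  64  54  40 122 165 164 165 162 162]
 [154  76  67  67  64  64  63  62  54 136 170 164 164 162 163]
 [154  76  67  68  64  66  62  62  61 148 170 165 163 162 162]
 [154  80  66  64  67  66  66  65  77 155 165 164 164 163 163]
 [162 121  71  67  66  66  64  68 117 161 164 163 163 163 163]
 [166 158 116  76  72  70  78 115 156 163 163 164 163 164 164]
 [162 164 157 144 140 139 146 161 161 163 165 164 164 164 164]
 [164 163 163 164 163 163 164 163 162 162 164 164 165 163 163]]
```

move_arm(
  jaw=[5,5,5,5,5,5,5,5,5,1.5,1.5,1.5],
  dp=[
    [-1.85,-2.6,0],
    [-1.85,-2.6,0],
    [0,0,3],
    [0,0,3],
    [0,0,3],
    [0,0,3],
    [0,0,3],
    [0,0,2.2],
    [0,0,1.5],
    [0,0,0.5],
    [0,0,0],
    [0,0,0],
  ],
  turn=[
    [0,0,0],
    [0,0,0],
    [0,0,0],
    [0,0,0],
    [0,0,0],
    [0,0,0],
    [0,0,0],
    [0,0,0],
    [0,0,0],
    [0,0,0],
    [0,0,0],
    [0,0,0],
  ],
  force=30,
)

```text
time_s: 5.07
position: [0.4956, -0.0938, 0.0185]
tool_rot: [[-1.0, -0.001, 0.001], [-0.001, 1.0, -0.0], [-0.001, -0.0, -1.0]]
ft_force: [-1.3, 0.1, 0.3]
grip_width: 0.018
gripper_force: 29.3
```

move_arm(
  jaw=[1.5,1.5,1.5],
  dp=[
    [0,0,0],
    [0,0,0],
    [0,0,0],
  ],
  turn=[
    [0,0,0],
    [0,0,0],
    [0,0,0],
  ],
)

```text
time_s: 5.32
position: [0.4955, -0.0939, 0.0186]
tool_rot: [[-1.0, -0.001, 0.001], [-0.001, 1.0, -0.001], [-0.001, -0.001, -1.0]]
ft_force: [-0.2, -0.2, -0.5]
grip_width: 0.0181
gripper_force: 29.3
```

The width of 18 mm is less than the glass (23) or the cap (20), so I'll check it.

```bash
python3 - <<'E'
from h import *
im,d=cams.get_image("wrist"); cv2.imwrite("pics/w3.png",im[:,:,::-1])
cv2.imwrite("pics/w3c.png",cv2.resize(im[180:340,160:360,::-1],(700,560)))
s=observe();print(s["grip_width"])
setup("wrist");c,f,M=C["wrist"]
V=np.linalg.inv(M)
for z in (.051,.03):
  for x in (.4955,.5):
    p=V@np.array([x,-.0939,z,1]);print(z,x,c["cx"]+f*p[0]/-p[2],c["cy"]-f*p[1]/-p[2])
E
```

```text
0.017581660010979987
0.051 0.4955 250.67844203256718 258.0470009288316
0.051 0.5 250.68581006285427 265.9020643690438
0.03 0.4955 250.79642407632767 239.13596838002198
0.03 0.5 250.8020240145494 246.24162749879244
```

View pics/w3c.png

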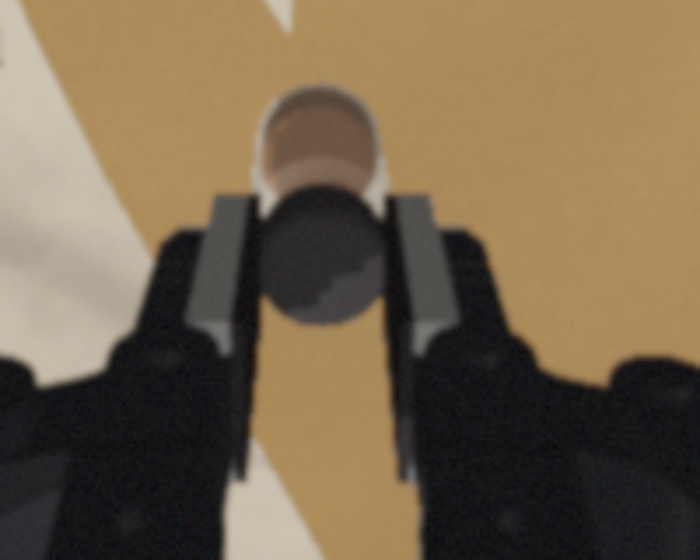

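Vial a is held on the centre line, with its axis about 3 mm nearer the robot than the TCP. Carrying it to the small coaster at (.5445,.091).

move_arm(
  jaw=[1.5,1.5,1.5,1.5,1.5,1.5,1.5,1.5,1.5,1.5,1.5,1.5],
  dp=[
    [0,0,-1.0],
    [0,0,-2.5],
    [0,0,-2.5],
    [-0.5,1.7,0],
    [-0.9,3.0,0],
    [-0.9,3.0,0],
    [-0.9,3.0,0],
    [-0.9,3.0,0],
    [-0.7,2.8,0],
    [-0.4,2.0,0],
    [0,0,1.5],
    [0,0,1.5],
  ],
  turn=[
    [0,0,0],
    [0,0,0],
    [0,0,0],
    [0,0,0],
    [0,0,0],
    [0,0,0],
    [0,0,0],
    [0,0,0],
    [0,0,0],
    [0,0,0],
    [0,0,0],
    [0,0,0],
  ],
)

```text
time_s: 6.37
position: [0.5476, 0.0926, 0.0483]
tool_rot: [[-1.0, -0.003, 0.003], [-0.003, 1.0, -0.0], [-0.003, -0.0, -1.0]]
ft_force: [0.6, -0.2, -0.4]
grip_width: 0.0175
gripper_force: 29.4
```

move_arm(
  jaw=[1.5,1.5],
  dp=[
    [0,0,0.5],
    [0,0,0],
  ],
  turn=[
    [0,0,0],
    [0,0,0],
  ],
)

```text
time_s: 6.53
position: [0.5463, 0.0912, 0.042]
tool_rot: [[-1.0, -0.001, -0.002], [-0.001, 1.0, 0.0], [0.002, 0.0, -1.0]]
ft_force: [-0.7, -0.4, -0.8]
grip_width: 0.0179
gripper_force: 29.4
```

```bash
python3 - <<'E'
from h import *
im,d=look(dict(coaster_small_a=.008),"w4")
cv2.imwrite("pics/w4c.png",cv2.resize(im[130:340,130:390,::-1],(694,560)))
E
```

```text
t 6.53 tcp [0.5463 0.0912 0.042 ]
coaster_small_a 0.84 4415 px 384 219 bbox 346 423 182 253 cent [0.5521 0.1863] circ [0.5531 0.1868] diam 0.057
coaster_small_a 0.57 3025 px 248 206 bbox 211 286 169 233 cent [0.5372 0.0892] circ [0.5436 0.0894] diam 0.054
```

View pics/w4c.png

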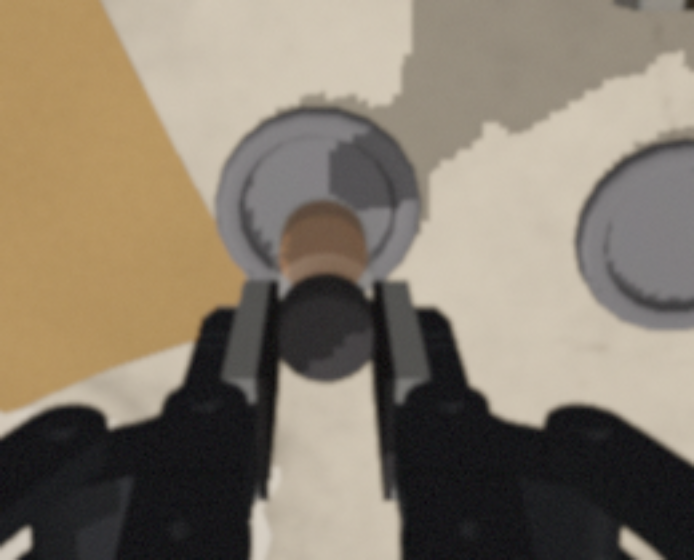

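The vial is over the near small coaster, whose centre is at about (.5436,.090) and pixel (248,206), so I'll lower it.

move_arm(
  jaw=[1.5,1.5,1.5,1.5,1.5,1.5,4.5,4.5,4.5,4.5,4.5],
  dp=[
    [0,-0.1,0.7],
    [0,0,0.6],
    [0,0,0.4],
    [0,0,0.2],
    [0,0,0.1],
    [0,0,0],
    [0,0,0],
    [0,0,0],
    [0,0,0],
    [0,0,0],
    [0,0,-0.5],
  ],
  turn=[
    [0,0,0],
    [0,0,0],
    [0,0,0],
    [0,0,0],
    [0,0,0],
    [0,0,0],
    [0,0,0],
    [0,0,0],
    [0,0,0],
    [0,0,0],
    [0,0,0],
  ],
)

```text
time_s: 7.55
position: [0.5466, 0.0903, 0.0274]
tool_rot: [[-1.0, -0.001, -0.001], [-0.001, 1.0, 0.0], [0.001, 0.0, -1.0]]
ft_force: [0.8, -0.3, 0.7]
grip_width: 0.0449
gripper_force: 0.0
```

move_arm(
  jaw=[4.5,4.5,4.5,4.5,4.5,4.5],
  dp=[
    [0,0,-2.5],
    [0,0,-3],
    [0,0,-3],
    [0,0,-3],
    [0,0,-3],
    [0,0,0],
  ],
  turn=[
    [0,0,0],
    [0,0,0],
    [0,0,0],
    [0,0,0],
    [0,0,0],
    [0,0,0],
  ],
)

```text
time_s: 8.05
position: [0.5493, 0.0902, 0.1792]
tool_rot: [[-1.0, -0.001, 0.011], [-0.001, 1.0, -0.001], [-0.011, -0.001, -1.0]]
ft_force: [-0.0, -0.5, 0.5]
grip_width: 0.045
gripper_force: 0.0
```

```bash
python3 - <<'E'
from h import *
im,d=look(dict(coaster_small_a=.008,coaster_medium=.008,vial_a_mid=.03),"w5")
cv2.imwrite("pics/w5c.png",cv2.resize(im[130:290,180:380,::-1],(500,400)))
E
```

```text
t 8.05 tcp [0.5493 0.0902 0.1792]
coaster_small_a 0.78 1341 px 250 161 bbox 227 275 138 183 cent [0.5414 0.0893] circ [0.5442 0.0892] diam 0.056
coaster_small_a 0.71 1861 px 336 168 bbox 312 360 144 191 cent [0.5526 0.1872] circ [0.5523 0.1868] diam 0.059
coaster_medium 0.74 3675 px 185 54 bbox 152 217 19 90 cent [0.4342 0.0228] circ [0.4342 0.0231] diam 0.073
vial_a_mid 0.68 483 px 250 167 bbox 241 261 153 181 cent [0.5462 0.0897] circ [0.5464 0.0889] diam 0.03
```

View pics/w5c.png

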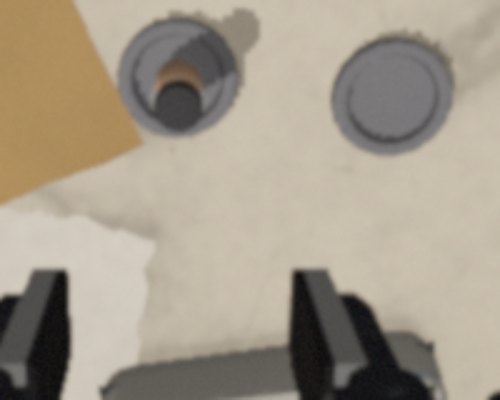

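Vial a stands in its coaster recess, with the cap at crop (179,104). Next is vial b.

move_arm(
  jaw=[4.5,4.5,4.5,4.5,4.5,4.5,4.5,4.5,4.5,4.5,4.5,4.5],
  dp=[
    [1.5,-2,-0.5],
    [1.5,-3.3,-0.5],
    [1.5,-3.5,-0.5],
    [1.2,-3.5,-0.5],
    [1.2,-3.5,0],
    [1.2,-3.5,0],
    [1.2,-3.5,0],
    [1.2,-3.5,0],
    [1.2,-3.5,0],
    [1.0,-3.5,0],
    [0.5,-3.5,0],
    [0,-2,0],
  ],
  turn=[
    [0,0,0],
    [0,0,0],
    [0,0,0],
    [0,0,0],
    [0,0,0],
    [0,0,0],
    [0,0,0],
    [0,0,0],
    [0,0,0],
    [0,0,0],
    [0,0,0],
    [0,0,0],
  ],
)

```text
time_s: 9.25
position: [0.4137, -0.3007, 0.1915]
tool_rot: [[-1.0, 0.002, -0.002], [0.002, 1.0, 0.001], [0.002, 0.001, -1.0]]
ft_force: [-0.3, 0.3, -0.1]
grip_width: 0.045
gripper_force: 0.0
```

move_arm(
  jaw=[4.5,4.5,4.5],
  dp=[
    [0,0,0],
    [0,0,0],
    [0,0,0],
  ],
  turn=[
    [0,0,0],
    [0,0,0],
    [0,0,0],
  ],
)

```text
time_s: 9.5
position: [0.415, -0.2969, 0.192]
tool_rot: [[-1.0, -0.001, -0.001], [-0.001, 1.0, 0.002], [0.001, 0.002, -1.0]]
ft_force: [0.1, 0.5, 0.8]
grip_width: 0.0451
gripper_force: 0.0
```

```bash
python3 - <<'E'
from h import *
im,d=look(dict(vial_b_mid=.03,tub_mid=.027,dropper_mid=.045,jar_mid=.05),"w6")
cv2.imwrite("pics/w6c.png",cv2.resize(im[60:290,100:420,::-1],(800,575)))
E
```

```text
t 9.5 tcp [ 0.415  -0.2969  0.192 ]
vial_b_mid 0.81 518 px 172 153 bbox 158 185 140 166 cent [ 0.3978 -0.3832] circ [ 0.3974 -0.3835] diam 0.033
tub_mid 0.88 1510 px 268 167 bbox 246 288 144 189 cent [ 0.4139 -0.2791] circ [ 0.4135 -0.2782] diam 0.051
dropper_mid 0.94 1164 px 228 246 bbox 216 245 219 273 cent [ 0.4997 -0.3206] circ [ 0.5027 -0.3227] diam 0.063
jar_mid 0.62 1143 px 507 180 bbox 484 511 154 206 cent [ 0.4246 -0.034 ] circ [ 0.4228 -0.0265] diam 0.055
```

View pics/w6c.png

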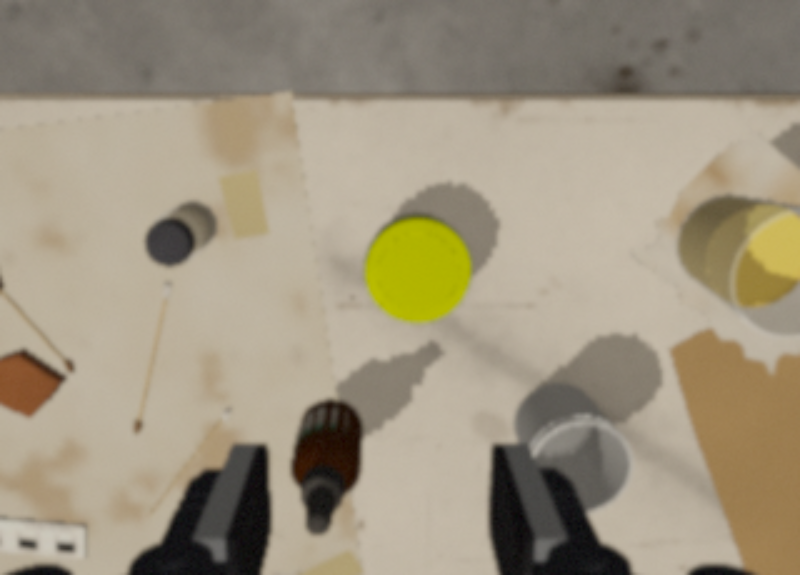

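Vial b's cap is at crop (170,242), giving (.398,-.383). The tub lid is at (418,268) and the dropper at (328,450). All are standing, with room for the fingers.

move_arm(
  jaw=[4.5,4.5,4.5,4.5,4.5,4.5,4.5,4.5,4.5,4.5,1.5,1.5],
  dp=[
    [0.6,-2.6,0],
    [0.6,-3,0],
    [0.5,-3,1],
    [0,0,3],
    [0,0,3],
    [0,0,3],
    [0,0,3],
    [0,0,2.5],
    [0,0,1.5],
    [0,0,0.3],
    [0,0,0],
    [0,0,0],
  ],
  turn=[
    [0,0,0],
    [0,0,0],
    [0,0,0],
    [0,0,0],
    [0,0,0],
    [0,0,0],
    [0,0,0],
    [0,0,0],
    [0,0,0],
    [0,0,0],
    [0,0,0],
    [0,0,0],
  ],
)

```text
time_s: 10.75
position: [0.3988, -0.3842, 0.0208]
tool_rot: [[-1.0, -0.001, 0.001], [-0.001, 1.0, -0.001], [-0.001, -0.001, -1.0]]
ft_force: [0.9, -0.3, 0.9]
grip_width: 0.0216
gripper_force: 0.0
```

move_arm(
  jaw=[1.5,1.5,1.5],
  dp=[
    [0,0,0],
    [0,0,0],
    [0,0,0],
  ],
  turn=[
    [0,0,0],
    [0,0,0],
    [0,0,0],
  ],
)

```text
time_s: 11.0
position: [0.3987, -0.3844, 0.021]
tool_rot: [[-1.0, -0.001, 0.001], [-0.001, 1.0, -0.002], [-0.001, -0.002, -1.0]]
ft_force: [1.0, 0.2, 5.4]
grip_width: 0.0174
gripper_force: 29.8
```

```bash
python3 - <<'E'
from h import *
im,d=look(dict(vial_b_mid=.03),"w7")
cv2.imwrite("pics/w7c.png",cv2.resize(im[180:340,160:360,::-1],(400,320)))
E
```

```text
t 11.0 tcp [ 0.3987 -0.3844  0.021 ]
vial_b_mid 0.67 2180 px 251 235 bbox 232 270 202 269 cent [ 0.3976 -0.384 ] circ [ 0.3977 -0.3843] diam 0.039
vial_b_mid 0.64 6006 px 420 248 bbox 373 466 211 293 cent [ 0.4081 -0.2862] circ [ 0.4056 -0.2861] diam 0.056
```

View pics/w7c.png

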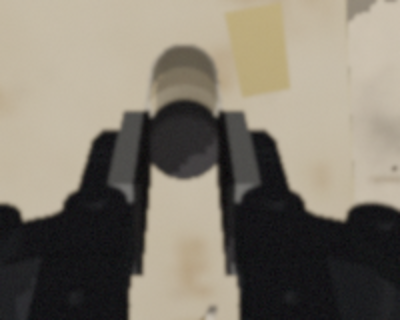

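move_arm(
  jaw=[1.5,1.5,1.5,1.5,1.5,1.5,1.5,1.5,1.5,1.5,1.5,1.5],
  dp=[
    [0,0,-1],
    [0,0,-2.5],
    [0,0,-3.0],
    [0,0.5,-3.0],
    [-0.5,2,-2.5],
    [-0.9,3.3,0],
    [-1,3.6,0],
    [-1,3.6,0],
    [-1,3.6,0],
    [-1,3.6,0],
    [-1,3.6,0],
    [-1,3.6,0],
  ],
  turn=[
    [0,0,0],
    [0,0,0],
    [0,0,0],
    [0,0,0],
    [0,0,0],
    [0,0,0],
    [0,0,0],
    [0,0,0],
    [0,0,0],
    [0,0,0],
    [0,0,0],
    [0,0,0],
  ],
)

```text
time_s: 12.1
position: [0.4721, -0.108, 0.1407]
tool_rot: [[-1.0, -0.0, 0.001], [-0.0, 1.0, -0.0], [-0.001, -0.0, -1.0]]
ft_force: [0.6, -1.6, 0.3]
grip_width: 0.0172
gripper_force: 29.3
```

move_arm(
  jaw=[1.5,1.5,1.5,1.5,1.5,1.5,1.5,1.5,1.5,1.5],
  dp=[
    [-1,3.6,0],
    [-1,3.6,0],
    [-1,3.6,0],
    [-1,3.6,0],
    [-1,3.6,0],
    [-1,3.6,0],
    [-1,3.2,0],
    [-0.9,2.4,0],
    [-0.3,1.0,0],
    [0,0,0],
  ],
  turn=[
    [0,0,0],
    [0,0,0],
    [0,0,0],
    [0,0,0],
    [0,0,0],
    [0,0,0],
    [0,0,0],
    [0,0,0],
    [0,0,0],
    [0,0,0],
  ],
)

```text
time_s: 12.93
position: [0.5539, 0.1739, 0.14]
tool_rot: [[-1.0, -0.003, 0.0], [-0.003, 1.0, 0.0], [-0.0, 0.0, -1.0]]
ft_force: [-0.4, -0.3, -1.3]
grip_width: 0.0171
gripper_force: 29.3
```

move_arm(
  jaw=[1.5,1.5,1.5,1.5,1.5,1.5,1.5],
  dp=[
    [-0.1,1.5,1.5],
    [0,0,2.5],
    [0,0,2.5],
    [0,0,2.5],
    [0,0,1],
    [0,0,0],
    [0,0,0],
  ],
  turn=[
    [0,0,0],
    [0,0,0],
    [0,0,0],
    [0,0,0],
    [0,0,0],
    [0,0,0],
    [0,0,0],
  ],
)

```text
time_s: 13.52
position: [0.5552, 0.1864, 0.0407]
tool_rot: [[-1.0, 0.0, 0.0], [0.0, 1.0, -0.0], [-0.0, -0.0, -1.0]]
ft_force: [-0.4, 0.6, -0.3]
grip_width: 0.0172
gripper_force: 29.4
```

```bash
python3 - <<'E'
from h import *
im,d=look(dict(coaster_small_a=.008),"w8")
E
```

```text
t 13.52 tcp [0.5552 0.1864 0.0407]
coaster_small_a 0.75 3108 px 114 195 bbox 74 154 157 232 cent [0.539  0.0954] circ [0.5435 0.0913] diam 0.058
coaster_small_a 0.55 3101 px 253 207 bbox 215 292 170 234 cent [0.5463 0.1887] circ [0.5525 0.1882] diam 0.055
```

move_arm(
  jaw=[1.5,1.5,1.5,1.5,1.5,4.5,4.5,4.5,4.5,4.5,4.5,4.5],
  dp=[
    [0,0.1,0.6],
    [0,0,0.6],
    [0,0,0.3],
    [0,0,0.15],
    [0,0,0.05],
    [0,0,0],
    [0,0,0],
    [0,0,0],
    [0,0,0],
    [0,0,-0.5],
    [0,0,-2.5],
    [0,0,-3],
  ],
  turn=[
    [0,0,0],
    [0,0,0],
    [0,0,0],
    [0,0,0],
    [0,0,0],
    [0,0,0],
    [0,0,0],
    [0,0,0],
    [0,0,0],
    [0,0,0],
    [0,0,0],
    [0,0,0],
  ],
)

```text
time_s: 14.62
position: [0.5538, 0.188, 0.0821]
tool_rot: [[-1.0, -0.001, -0.005], [-0.001, 1.0, -0.001], [0.005, -0.001, -1.0]]
ft_force: [-0.4, -0.2, 0.8]
grip_width: 0.0452
gripper_force: 0.0
```

move_arm(
  jaw=[4.5,4.5,4.5,4.5,4.5,4.5],
  dp=[
    [0,0,-3],
    [0,0,-3],
    [0,0,-3],
    [0,0,-2],
    [0,0,0],
    [0,0,0],
  ],
  turn=[
    [0,0,0],
    [0,0,0],
    [0,0,0],
    [0,0,0],
    [0,0,0],
    [0,0,0],
  ],
)

```text
time_s: 15.12
position: [0.5551, 0.1883, 0.1938]
tool_rot: [[-1.0, -0.001, 0.002], [-0.001, 1.0, 0.0], [-0.002, 0.0, -1.0]]
ft_force: [0.2, -0.2, -1.4]
grip_width: 0.0452
gripper_force: 0.0
```

```bash
python3 - <<'E'
from h import *
im,d=look(dict(coaster_small_a=.008,coaster_large=.008,vial_b_mid=.03),"w9")
cv2.imwrite("pics/w9c.png",cv2.resize(im[100:290,100:400,::-1],(600,380)))
E
```

```text
t 15.12 tcp [0.5551 0.1883 0.1938]
coaster_small_a 0.68 1267 px 251 161 bbox 227 274 140 184 cent [0.5512 0.1885] circ [0.5525 0.1885] diam 0.057
coaster_small_a 0.56 1195 px 167 155 bbox 144 191 131 177 cent [0.5412 0.0939] circ [0.5452 0.0899] diam 0.057
coaster_large 0.72 4245 px 360 147 bbox 323 397 111 184 cent [0.5359 0.315 ] circ [0.5357 0.315 ] diam 0.09
coaster_large 0.18 1169 px 168 154 bbox 144 191 131 177 cent [0.5406 0.0936] circ [0.5435 0.0907] diam 0.057
vial_b_mid 0.82 478 px 251 166 bbox 241 261 153 180 cent [0.5536 0.1882] circ [0.5537 0.1882] diam 0.031
```

View pics/w9c.png

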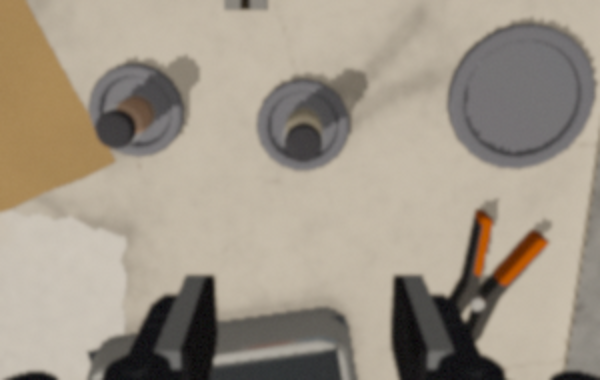

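Both vials stand in their recesses. Next is the tub at (.4145,-.278).

move_arm(
  jaw=[7.5,7.5,7.5,7.5,7.5,7.5,7.5,7.5,7.5,7.5,7.5,7.5],
  dp=[
    [1.0,-2,0],
    [1,-3.5,0],
    [1,-3.6,0],
    [1,-3.6,0],
    [1,-3.6,0],
    [1,-3.6,0],
    [1,-3.6,0],
    [1,-3.6,0],
    [1,-3.6,0],
    [1,-3.6,0],
    [1,-3.6,0],
    [1,-3.6,0],
  ],
  turn=[
    [0,0,0],
    [0,0,0],
    [0,0,0],
    [0,0,0],
    [0,0,0],
    [0,0,0],
    [0,0,0],
    [0,0,0],
    [0,0,0],
    [0,0,0],
    [0,0,0],
    [0,0,0],
  ],
)

```text
time_s: 16.32
position: [0.4341, -0.2283, 0.1921]
tool_rot: [[-1.0, -0.001, -0.001], [-0.001, 1.0, 0.001], [0.001, 0.001, -1.0]]
ft_force: [0.5, -0.3, 0.3]
grip_width: 0.0749
gripper_force: 0.0
```

move_arm(
  jaw=[7.5,7.5,7.5,7.5,7.5,7.5],
  dp=[
    [1.1,-3.2,0],
    [0.6,-1.9,2],
    [0.3,0,3],
    [0,0,3],
    [0,0,1],
    [0,0,0],
  ],
  turn=[
    [0,0,0],
    [0,0,0],
    [0,0,0],
    [0,0,0],
    [0,0,0],
    [0,0,0],
  ],
)

```text
time_s: 16.82
position: [0.4138, -0.2767, 0.0997]
tool_rot: [[-1.0, -0.0, -0.005], [-0.0, 1.0, 0.005], [0.005, 0.005, -1.0]]
ft_force: [-0.1, 0.4, 0.4]
grip_width: 0.075
gripper_force: 0.0
```

```bash
python3 - <<'E'
from h import *
im,d=look(dict(tub_mid=.029),"w10")
E
```

```text
t 16.82 tcp [ 0.4138 -0.2767  0.0997]
tub_mid 0.83 2717 px 247 192 bbox 219 276 163 222 cent [ 0.4123 -0.2792] circ [ 0.412  -0.2797] diam 0.05
```

move_arm(
  jaw=[7.5,7.5,7.5,7.5,7.5,7.5,7.5,3.5,3.5,3.5,3.5,3.5],
  dp=[
    [0.1,-0.2,1],
    [0,0,2],
    [0,0,2],
    [0,0,1.8],
    [0,0,1],
    [0,0,0.5],
    [0,0,0],
    [0,0,0],
    [0,0,0],
    [0,0,0],
    [0,0,0],
    [0,0,0],
  ],
  turn=[
    [0,0,0],
    [0,0,0],
    [0,0,0],
    [0,0,0],
    [0,0,0],
    [0,0,0],
    [0,0,0],
    [0,0,0],
    [0,0,0],
    [0,0,0],
    [0,0,0],
    [0,0,0],
  ],
  force=30,
)

```text
time_s: 17.92
position: [0.4144, -0.28, 0.0203]
tool_rot: [[-1.0, -0.001, 0.001], [-0.001, 1.0, -0.001], [-0.001, -0.001, -1.0]]
ft_force: [0.1, -1.2, 0.4]
grip_width: 0.0351
gripper_force: 0.0
```

```bash
python3 - <<'E'
from h import *
im,d=look(dict(tub_mid=.03),"w11"); print(observe()["grip_width"])
E
```

```text
t 17.92 tcp [ 0.4144 -0.28    0.0203]
tub_mid 0.8 5306 px 252 230 bbox 212 293 187 273 cent [ 0.41   -0.2792] circ [ 0.4097 -0.2794] diam 0.049
0.03524029894146968
```

```bash
python3 - <<'E'
import cv2
im=cv2.imread("pics/w11.png"); cv2.imwrite("pics/w11c.png",cv2.resize(im[160:360,140:370],(575,500)))
E
```

```text
(no output)
```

View pics/w11c.png

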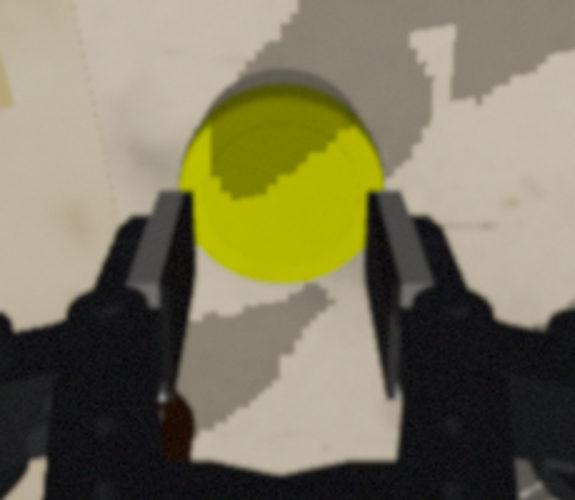

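The fingers have closed above the lid, so the tips sit higher than I assumed. I'll measure their height by depth.

```bash
python3 - <<'E'
from h import *
setup("wrist"); s=observe(); im,d=cams.get_image("wrist")
Mi=np.array(cams.calibration("wrist")["tool_from_camera"])
c,f,M=C["wrist"]; R=s["tool_rot"]; t=np.array(s["position"]); print(t,f,c["k1"])
for v in range(228,286,6):
    o=[]
    for u in (202,206,210,214,250):
        p=at_depth("wrist",u,v,d[v,u]); o.append(np.round(1000*(np.array(R).T@(p-t))).astype(int).tolist())
    print(v,o)
E
```

```text
[ 0.41430863 -0.2798985   0.02002535] 305.3085120723853 0.0025559334619661028
228 [[-8, -33, 20], [-7, -30, 20], [-8, -28, 21], [5, -21, -8], [6, 0, -9]]
234 [[-12, -33, 21], [-12, -31, 20], [-12, -28, 21], [2, -21, -9], [2, 0, -9]]
240 [[12, -23, -37], [12, -21, -36], [11, -20, -35], [12, -18, -36], [-2, 0, -10]]
246 [[12, -22, -43], [12, -21, -42], [11, -19, -41], [11, -17, -41], [-6, 0, -8]]
252 [[12, -21, -48], [12, -20, -49], [12, -18, -48], [8, -17, -42], [-10, 0, -9]]
258 [[11, -21, -52], [12, -19, -53], [12, -17, -54], [6, -17, -43], [-14, 0, -9]]
264 [[12, -20, -58], [12, -18, -58], [11, -17, -56], [3, -17, -43], [-17, 0, -10]]
270 [[12, -19, -62], [11, -18, -61], [7, -17, -56], [0, -17, -44], [-22, -1, -8]]
276 [[10, -19, -64], [10, -18, -63], [6, -17, -57], [-3, -17, -44], [-45, -1, 21]]
282 [[8, -19, -65], [8, -18, -65], [3, -17, -58], [-5, -17, -46], [-50, -1, 21]]
```

The fingertips sit about 35 mm behind the nominal TCP at this width, and the bench reads z=0 correctly. The TCP must go about 35 mm lower than I planned. I'll open and re-measure the tips.

move_arm(
  jaw=[7.0,7.0,7.0,7.0,7.0,7.0],
  dp=[
    [0.2,0,-0.3],
    [0.2,0,0],
    [0,0,0],
    [0,0,0],
    [0,0,0],
    [0,0,0],
  ],
  turn=[
    [0,0,0],
    [0,0,0],
    [0,0,0],
    [0,0,0],
    [0,0,0],
    [0,0,0],
  ],
)

```text
time_s: 18.57
position: [0.4103, -0.2798, 0.0228]
tool_rot: [[-1.0, -0.001, -0.0], [-0.001, 1.0, 0.0], [0.0, 0.0, -1.0]]
ft_force: [-0.4, 0.2, 0.1]
grip_width: 0.07
gripper_force: 0.0
```

```bash
cat >> h.py <<'E'
def tips(d):
    "tool-frame lowest finger point left and right, from depth"
    s=observe(); R=np.array(s["tool_rot"]); t=np.array(s["position"]); out=[]
    P=np.array([[R.T@(at_depth("wrist",u,v,d[v,u])-t) if d[v,u]>0 else [9,9,9] for u in range(130,380,2)] for v in range(210,300,2)]).reshape(-1,3)
    for sg in (-1,1):
        m=(abs(P[:,0]-.011)<.003)&(P[:,1]*sg>0.005)&(abs(P[:,1])<.06)&(P[:,2]<-.02); q=P[m]
        if len(q): out.append([np.round(1000*q[:,2].max()),np.round(1000*abs(q[:,1]).min()),len(q)])
    return out
E
python3 - <<'E'
from h import *
im,d=look(dict(tub_mid=.03),"w12"); print(tips(d))
E
```

```text
t 18.57 tcp [ 0.4103 -0.2798  0.0228]
tub_mid 0.59 5248 px 252 234 bbox 212 292 193 276 cent [ 0.4101 -0.2792] circ [ 0.4095 -0.279 ] diam 0.049
[[np.float64(-37.0), np.float64(34.0), 325], [np.float64(-35.0), np.float64(35.0), 330]]
```

move_arm(
  jaw=[7.0,7.0,7.0,7.0,7.0,7.0,7.0,4,4,4,4,4],
  dp=[
    [0,0,1],
    [0,0,1],
    [0,0,0.8],
    [0,0,0.6],
    [0,0,0.4],
    [0,0,0.2],
    [0,0,0],
    [0,0,0],
    [0,0,0],
    [0,0,0],
    [0,0,0],
    [0,0,0],
  ],
  turn=[
    [0,0,0],
    [0,0,0],
    [0,0,0],
    [0,0,0],
    [0,0,0],
    [0,0,0],
    [0,0,0],
    [0,0,0],
    [0,0,0],
    [0,0,0],
    [0,0,0],
    [0,0,0],
  ],
)

```text
time_s: 19.67
position: [0.4104, -0.28, -0.0166]
tool_rot: [[-1.0, -0.001, 0.001], [-0.001, 1.0, -0.001], [-0.001, -0.001, -1.0]]
ft_force: [-1.4, 0.4, 5.8]
grip_width: 0.0478
gripper_force: 30.7
```

```bash
python3 - <<'E'
from h import *
im,d=look(dict(tub_mid=.03),"w13"); print(tips(d),observe()["grip_width"],observe()["gripper_force"])
E
```

```text
t 19.67 tcp [ 0.4104 -0.28   -0.0166]
tub_mid 0.89 8668 px 251 268 bbox 201 303 213 322 cent [ 0.4083 -0.2795] circ [ 0.4073 -0.2797] diam 0.05
[[np.float64(-22.0), np.float64(6.0), 512], [np.float64(-20.0), np.float64(5.0), 528]] 0.047732368742692814 30.713197588920593
```

Tub gripped at 47.8 mm. Carrying it to the large coaster.

move_arm(
  jaw=[4,4,4,4,4,4,4,4,4,4,4,4],
  dp=[
    [0,0,-1],
    [0,0,-2.5],
    [0,0,-3.5],
    [0,0,-3.5],
    [-0.3,1.5,-3],
    [-0.6,3,0],
    [-0.8,3.5,0],
    [-0.8,3.5,0],
    [-0.8,3.5,0],
    [-0.8,3.5,0],
    [-0.8,3.5,0],
    [-0.8,3.5,0],
  ],
  turn=[
    [0,0,0],
    [0,0,0],
    [0,0,0],
    [0,0,0],
    [0,0,0],
    [0,0,0],
    [0,0,0],
    [0,0,0],
    [0,0,0],
    [0,0,0],
    [0,0,0],
    [0,0,0],
  ],
)

```text
time_s: 20.77
position: [0.4671, -0.023, 0.1179]
tool_rot: [[-1.0, -0.0, 0.0], [-0.0, 1.0, -0.0], [-0.0, -0.0, -1.0]]
ft_force: [0.8, -0.3, -0.4]
grip_width: 0.0473
gripper_force: 31.2
```

move_arm(
  jaw=[4,4,4,4,4,4,4,4,4,4,4,4],
  dp=[
    [-0.8,3.5,0],
    [-0.8,3.5,0],
    [-0.8,3.5,0],
    [-0.8,3.5,0],
    [-0.8,3.5,0],
    [-0.8,3.5,0],
    [-0.8,3.5,0],
    [-0.6,3.5,0],
    [-0.5,3.0,0],
    [-0.3,2.0,0],
    [0,1.0,1],
    [0,0,2],
  ],
  turn=[
    [0,0,0],
    [0,0,0],
    [0,0,0],
    [0,0,0],
    [0,0,0],
    [0,0,0],
    [0,0,0],
    [0,0,0],
    [0,0,0],
    [0,0,0],
    [0,0,0],
    [0,0,0],
  ],
)

```text
time_s: 21.77
position: [0.5374, 0.3174, 0.0886]
tool_rot: [[-1.0, -0.003, 0.004], [-0.003, 1.0, 0.002], [-0.004, 0.002, -1.0]]
ft_force: [-0.0, 0.4, -1.2]
grip_width: 0.0478
gripper_force: 31.2
```

move_arm(
  jaw=[4,4,4,4,4,4],
  dp=[
    [0,0,2],
    [0,0,2.5],
    [0,0,2],
    [0,0,0.8],
    [0,0,0],
    [0,0,0],
  ],
  turn=[
    [0,0,0],
    [0,0,0],
    [0,0,0],
    [0,0,0],
    [0,0,0],
    [0,0,0],
  ],
)

```text
time_s: 22.27
position: [0.537, 0.3149, 0.0151]
tool_rot: [[-1.0, -0.0, 0.0], [-0.0, 1.0, -0.0], [-0.0, -0.0, -1.0]]
ft_force: [-0.4, 0.1, 0.6]
grip_width: 0.0479
gripper_force: 31.2
```

```bash
python3 - <<'E'
from h import *
im,d=look(dict(coaster_large=.008),"w14")
s=observe(); z=s["position"][2]+.0166+.03
for r in cams.outline_of("wrist","tub_mid")[:1]:
    ys,xs=np.nonzero(r["mask"]); (cx,cy),_=cv2.minEnclosingCircle(np.c_[xs,ys].astype(np.float32)); print("tub",r["p"],at_z("wrist",cx,cy,z))
E
```

```text
t 22.27 tcp [0.537  0.3149 0.0151]
coaster_large 0.91 7607 px 254 220 bbox 187 320 159 249 cent [0.5196 0.3169] circ [0.5336 0.3166] diam 0.084
tub 0.81 [0.53360264 0.31526774 0.06278285]
```

move_arm(
  jaw=[4,4,4,4,4,4,4,7,7,7,7,7],
  dp=[
    [-0.1,0.1,0.8],
    [0,0,0.8],
    [0,0,0.6],
    [0,0,0.4],
    [0,0,0.2],
    [0,0,0.1],
    [0,0,0],
    [0,0,0],
    [0,0,0],
    [0,0,0],
    [0,0,0],
    [0,0,0],
  ],
  turn=[
    [0,0,0],
    [0,0,0],
    [0,0,0],
    [0,0,0],
    [0,0,0],
    [0,0,0],
    [0,0,0],
    [0,0,0],
    [0,0,0],
    [0,0,0],
    [0,0,0],
    [0,0,0],
  ],
)

```text
time_s: 23.42
position: [0.5379, 0.3162, -0.0143]
tool_rot: [[-1.0, -0.001, -0.0], [-0.001, 1.0, -0.0], [0.0, -0.0, -1.0]]
ft_force: [0.2, 0.2, -0.0]
grip_width: 0.07
gripper_force: 0.0
```

move_arm(
  jaw=[7,7,7,7,7,7,7,7],
  dp=[
    [0,0,-1],
    [0,0,-2.5],
    [0,0,-3],
    [0,0,-3],
    [0,0,-3],
    [0,0,-3],
    [0,0,-1],
    [0,0,0],
  ],
  turn=[
    [0,0,0],
    [0,0,0],
    [0,0,0],
    [0,0,0],
    [0,0,0],
    [0,0,0],
    [0,0,0],
    [0,0,0],
  ],
)

```text
time_s: 24.08
position: [0.5389, 0.3167, 0.1543]
tool_rot: [[-1.0, -0.001, 0.006], [-0.001, 1.0, 0.002], [-0.006, 0.002, -1.0]]
ft_force: [-0.2, -0.2, -0.2]
grip_width: 0.0698
gripper_force: 0.0
```

```bash
python3 - <<'E'
from h import *
im,d=look(dict(coaster_large=.008,tub_mid=.032),"w15")
r=cams.outline_of("wrist","tub_mid")[0]["mask"]; ys,xs=np.nonzero(r); c=int(xs.mean()),int(ys.mean())
print("lid z",[round(float(at_depth("wrist",c[0]+a,c[1]+b,d[c[1]+b,c[0]+a])[2]),4) for a,b in ((0,0),(8,0),(-8,0),(0,8),(0,-6))])
E
```

```text
t 24.08 tcp [0.5389 0.3167 0.1543]
coaster_large 0.76 2907 px 251 168 bbox 212 290 129 207 cent [0.5285 0.3171] circ [0.5353 0.3169] diam 0.084
tub_mid 0.8 1929 px 250 178 bbox 227 275 153 202 cent [0.5397 0.3163] circ [0.5395 0.316 ] diam 0.05
lid z [0.032, 0.0321, 0.0321, 0.0322, 0.0326]
```

The tub is flat on the recess floor: the lid reads z≈.032 and its centre is within about 4 mm. Next is the dropper.

move_arm(
  jaw=[5.5,5.5,5.5,5.5,5.5,5.5,5.5,5.5,5.5,5.5,5.5,5.5],
  dp=[
    [0.5,-2,-1],
    [0.8,-3.5,-1],
    [0.8,-3.6,-1],
    [0.8,-3.6,-1],
    [0.8,-3.6,0],
    [0.8,-3.6,0],
    [0.8,-3.6,0],
    [0.8,-3.6,0],
    [0.6,-3.6,0],
    [0.6,-3.6,0],
    [0.6,-3.6,0],
    [0.5,-3.6,0],
  ],
  turn=[
    [0,0,0],
    [0,0,0],
    [0,0,0],
    [0,0,0],
    [0,0,0],
    [0,0,0],
    [0,0,0],
    [0,0,0],
    [0,0,0],
    [0,0,0],
    [0,0,0],
    [0,0,0],
  ],
)

```text
time_s: 25.28
position: [0.4529, -0.1003, 0.1896]
tool_rot: [[-1.0, -0.001, -0.002], [-0.001, 1.0, 0.001], [0.002, 0.001, -1.0]]
ft_force: [1.0, 0.1, -0.2]
grip_width: 0.0548
gripper_force: 0.0
```

move_arm(
  jaw=[5.5,5.5,5.5,5.5,5.5,5.5,5.5,5.5,5.5,5.5],
  dp=[
    [0,-3.6,0],
    [0,-3.6,0],
    [0,-3.6,0],
    [0,-3.6,0],
    [0,-3.6,0],
    [0,-2.5,0],
    [0,-1.0,0],
    [0,0,0],
    [0,0,0],
    [0,0,0],
  ],
  turn=[
    [0,0,0],
    [0,0,0],
    [0,0,0],
    [0,0,0],
    [0,0,0],
    [0,0,0],
    [0,0,0],
    [0,0,0],
    [0,0,0],
    [0,0,0],
  ],
)

```text
time_s: 26.12
position: [0.4543, -0.3122, 0.1905]
tool_rot: [[-1.0, -0.002, -0.001], [-0.002, 1.0, 0.001], [0.001, 0.001, -1.0]]
ft_force: [-0.3, -0.3, -0.5]
grip_width: 0.055
gripper_force: 0.0
```

```bash
python3 - <<'E'
from h import *
im,d=look(dict(dropper_mid=.045),"w16")
m=cams.outline_of("wrist","dropper_mid")[0]["mask"]
P=np.array([at_depth("wrist",u,v,d[v,u]) for v,u in zip(*np.nonzero(cv2.erode(m.astype(np.uint8),np.ones((2,2)))))if d[v,u]>0])
for a,b in ((.005,.02),(.02,.035),(.035,.052),(.058,.074),(.075,.09),(.09,.1)):
    q=P[(P[:,2]>a)&(P[:,2]<b)]
    if len(q): print(a,b,len(q),"x",np.round(np.percentile(q[:,0],[2,50,98]),4),"y",np.round(np.percentile(q[:,1],[2,50,98]),4))
print(im.shape); cv2.imwrite("pics/w16c.png",cv2.resize(im[150:290,150:350,::-1],(500,350)))
E
```

```text
t 26.12 tcp [ 0.4543 -0.3122  0.1905]
dropper_mid 0.71 1097 px 243 214 bbox 228 257 190 238 cent [ 0.4997 -0.3212] circ [ 0.502 -0.321] diam 0.054
0.005 0.02 77 x [0.4867 0.4883 0.4985] y [-0.3343 -0.3192 -0.3056]
0.02 0.035 112 x [0.4865 0.4884 0.4992] y [-0.3348 -0.3191 -0.3053]
0.035 0.052 272 x [0.4867 0.4912 0.5113] y [-0.3352 -0.3197 -0.3056]
0.058 0.074 176 x [0.4935 0.497  0.5068] y [-0.3306 -0.3204 -0.3122]
0.075 0.09 85 x [0.4966 0.4979 0.5023] y [-0.327  -0.3209 -0.3151]
0.09 0.1 102 x [0.4977 0.5013 0.5068] y [-0.3255 -0.3207 -0.316 ]
(384, 512, 3)
```

View pics/w16c.png

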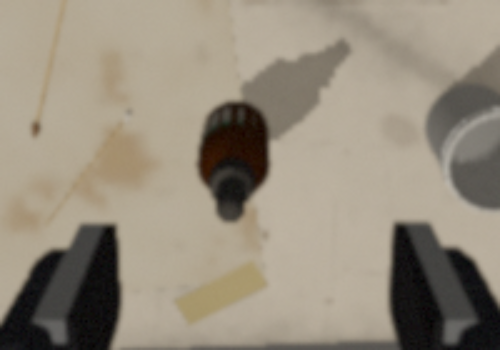

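The dropper's axis is at about (.502,-.3205). Before going down over the bulb, I'll check the palm height in the tool frame.

```bash
python3 - <<'E'
from h import *
setup("wrist"); s=observe(); im,d=cams.get_image("wrist"); R=np.array(s["tool_rot"]); t=np.array(s["position"])
for v in range(290,384,8): print(v,[np.round(1000*(R.T@(at_depth("wrist",u,v,d[v,u])-t))).astype(int).tolist() for u in (170,220,250,280)])
print(tips(d))
E
```

```text
290 [[13, -28, -77], [-174, -42, 184], [-172, -2, 182], [-172, 38, 181]]
298 [[14, -26, -83], [-175, -41, 169], [-172, -2, 165], [-171, 37, 163]]
306 [[13, -26, -86], [-174, -39, 152], [-172, -2, 150], [-170, 35, 147]]
314 [[18, -23, -96], [-174, -38, 137], [-172, -2, 135], [-170, 34, 133]]
322 [[18, -22, -99], [-173, -36, 123], [-172, -1, 121], [-171, 33, 120]]
330 [[18, -22, -101], [-174, -35, 111], [-172, -1, 109], [-170, 32, 107]]
338 [[18, -21, -104], [-173, -34, 98], [-172, -1, 97], [-170, 31, 95]]
346 [[17, -20, -107], [11, -8, -100], [-171, -1, 85], [11, 8, -100]]
354 [[18, -19, -110], [12, -8, -104], [11, 0, -103], [11, 8, -103]]
362 [[16, -20, -110], [12, -8, -106], [11, 0, -106], [11, 8, -106]]
370 [[17, -18, -114], [12, -8, -109], [12, 0, -109], [12, 8, -109]]
378 [[18, -18, -116], [11, -7, -110], [11, 0, -110], [11, 8, -110]]
[[np.float64(-32.0), np.float64(26.0), 381], [np.float64(-34.0), np.float64(27.0), 386]]
```

The palm is at tool z -98 mm and the tips at -34 mm. TCP z = .007 therefore puts the tips at about 41 mm and leaves about 8 mm over the bulb.

move_arm(
  jaw=[5.5,5.5,5.5,5.5,5.5,5.5,5.5,5.5,5.5,5.5,5.5,5.5],
  dp=[
    [-1.5,-0.4,0],
    [-2,-0.4,0],
    [-1.3,0,0],
    [0,0,2],
    [0,0,3],
    [0,0,3],
    [0,0,3],
    [0,0,3],
    [0,0,2],
    [0,0,0],
    [0,0,0],
    [0,0,0],
  ],
  turn=[
    [0,0,0],
    [0,0,0],
    [0,0,0],
    [0,0,0],
    [0,0,0],
    [0,0,0],
    [0,0,0],
    [0,0,0],
    [0,0,0],
    [0,0,0],
    [0,0,0],
    [0,0,0],
  ],
)

```text
time_s: 27.32
position: [0.5031, -0.3222, 0.0325]
tool_rot: [[-1.0, -0.001, 0.002], [-0.001, 1.0, -0.002], [-0.002, -0.002, -1.0]]
ft_force: [0.4, -1.1, 0.6]
grip_width: 0.055
gripper_force: 0.0
```

```bash
python3 - <<'E'
from h import *
setup("wrist"); s=observe(); im,d=cams.get_image("wrist"); R=np.array(s["tool_rot"]); t=np.array(s["position"]); print(t)
P=np.array([R.T@(at_depth("wrist",u,v,d[v,u])-t) for v in range(200,340,2) for u in range(200,302,2)]); Z=t[2]-P[:,2]
for a,b in ((.02,.035),(.035,.05),(.06,.072),(.075,.09),(.09,.1)):
    q=P[(Z>a)&(Z<b)&(abs(P[:,1])<.02)&(abs(P[:,0])<.035)]
    if len(q): print(a,b,len(q),np.round(1000*np.percentile(q[:,0],[2,50,98])),np.round(1000*np.percentile(q[:,1],[2,50,98])))
cv2.imwrite("pics/w17.png",im[:,:,::-1])
E
```

```text
[ 0.50306318 -0.32216207  0.03246615]
0.02 0.035 100 [ 5. 15. 16.] [-14.   1.  15.]
0.035 0.05 217 [-6. 13. 16.] [-15.   1.  16.]
0.06 0.072 177 [-4.  6. 10.] [-8.  1. 10.]
0.075 0.09 133 [1. 5. 6.] [-5.  1.  7.]
0.09 0.1 147 [-3.  2.  6.] [-4.  1.  6.]
```

move_arm(
  jaw=[5.5,5.5,5.5,5.5,2.5,2.5,2.5,2.5,2.5,2.5],
  dp=[
    [0,0.1,1],
    [0,0,1],
    [0,0,0.5],
    [0,0,0],
    [0,0,0],
    [0,0,0],
    [0,0,0],
    [0,0,0],
    [0,0,0],
    [0,0,0],
  ],
  turn=[
    [0,0,0],
    [0,0,0],
    [0,0,0],
    [0,0,0],
    [0,0,0],
    [0,0,0],
    [0,0,0],
    [0,0,0],
    [0,0,0],
    [0,0,0],
  ],
  force=35,
)

```text
time_s: 28.2
position: [0.5025, -0.321, 0.0062]
tool_rot: [[-1.0, -0.001, 0.001], [-0.001, 1.0, -0.001], [-0.001, -0.001, -1.0]]
ft_force: [0.3, -0.4, 1.9]
grip_width: 0.0314
gripper_force: 34.8
```

move_arm(
  jaw=[2.5,2.5,2.5,2.5,2.5,2.5,2.5,2.5,2.5,2.5,2.5,2.5],
  dp=[
    [0,0,-1],
    [0,0,-2.5],
    [0,0,-3.5],
    [0,0,-3.5],
    [0,0.8,-2],
    [0.4,2,0],
    [0.7,3,0],
    [0.7,3.3,0],
    [0.7,3.3,0],
    [0.7,3.3,0],
    [0.7,3.3,0],
    [0.7,3.3,0],
  ],
  turn=[
    [0,0,0],
    [0,0,0],
    [0,0,0],
    [0,0,0],
    [0,0,0],
    [0,0,0],
    [0,0,0],
    [0,0,0],
    [0,0,0],
    [0,0,0],
    [0,0,0],
    [0,0,0],
  ],
)

```text
time_s: 29.2
position: [0.4553, -0.0963, 0.1315]
tool_rot: [[-1.0, -0.0, 0.0], [-0.0, 1.0, -0.0], [-0.0, -0.0, -1.0]]
ft_force: [0.7, -0.1, -1.1]
grip_width: 0.0311
gripper_force: 34.8
```

move_arm(
  jaw=[2.5,2.5,2.5,2.5,2.5,2.5,2.5,2.5,2.5,2.5,2.5],
  dp=[
    [0.7,3.3,0],
    [0.7,3.0,0],
    [0.5,3.0,0],
    [0.3,2,0],
    [0,0.8,0.5],
    [0,0,2],
    [0,0,3],
    [0,0,3],
    [0,0,1],
    [0,0,0],
    [0,0,0],
  ],
  turn=[
    [0,0,0],
    [0,0,0],
    [0,0,0],
    [0,0,0],
    [0,0,0],
    [0,0,0],
    [0,0,0],
    [0,0,0],
    [0,0,0],
    [0,0,0],
    [0,0,0],
  ],
)

```text
time_s: 30.12
position: [0.4343, 0.0227, 0.0359]
tool_rot: [[-1.0, -0.0, -0.001], [-0.0, 1.0, 0.0], [0.001, 0.0, -1.0]]
ft_force: [-0.2, -0.5, 0.1]
grip_width: 0.0314
gripper_force: 34.9
```

```bash
python3 - <<'E'
from h import *
im,d=look(dict(coaster_medium=.008),"w18")
E
```

```text
t 30.12 tcp [0.4343 0.0227 0.0359]
coaster_medium 0.84 4359 px 250 210 bbox 203 298 165 236 cent [0.4227 0.0222] circ [0.4323 0.0221] diam 0.067
```

move_arm(
  jaw=[2.5,2.5,2.5,2.5,2.5,2.5,5.5,5.5,5.5,5.5,5.5],
  dp=[
    [0.1,0,0.8],
    [0,0,0.8],
    [0,0,0.6],
    [0,0,0.3],
    [0,0,0.15],
    [0,0,0],
    [0,0,0],
    [0,0,0],
    [0,0,0],
    [0,0,0],
    [0,0,0],
  ],
  turn=[
    [0,0,0],
    [0,0,0],
    [0,0,0],
    [0,0,0],
    [0,0,0],
    [0,0,0],
    [0,0,0],
    [0,0,0],
    [0,0,0],
    [0,0,0],
    [0,0,0],
  ],
)

```text
time_s: 31.13
position: [0.4331, 0.0232, 0.0094]
tool_rot: [[-1.0, -0.001, 0.0], [-0.001, 1.0, -0.0], [-0.0, -0.0, -1.0]]
ft_force: [0.5, 0.5, 0.3]
grip_width: 0.0551
gripper_force: 0.0
```

move_arm(
  jaw=[5.5,5.5,5.5,5.5,5.5,5.5,5.5,5.5,5.5,5.5,5.5],
  dp=[
    [0,0,-1],
    [0,0,-2],
    [0,0,-3],
    [0,0,-3],
    [0,0,-3],
    [0,0,-3],
    [0,0,-3],
    [0,0,-2],
    [0,0,0],
    [0,0,0],
    [0,0,0],
  ],
  turn=[
    [0,0,0],
    [0,0,0],
    [0,0,0],
    [0,0,0],
    [0,0,0],
    [0,0,0],
    [0,0,0],
    [0,0,0],
    [0,0,0],
    [0,0,0],
    [0,0,0],
  ],
)

```text
time_s: 32.05
position: [0.4325, 0.0233, 0.2085]
tool_rot: [[-1.0, -0.001, -0.001], [-0.001, 1.0, 0.0], [0.001, 0.0, -1.0]]
ft_force: [-0.2, -0.3, 0.2]
grip_width: 0.0549
gripper_force: 0.0
```

```bash
python3 - <<'E'
from h import *
im,d=look(dict(coaster_medium=.008,coaster_small_a=.008,coaster_large=.008,vial_a_mid=.03,tub_mid=.031,dropper_mid=.045,jar_mid=.05,cup_mid=.07),"w19")
m=cams.outline_of("wrist","dropper_mid")[0]["mask"]
P=np.array([at_depth("wrist",u,v,d[v,u]) for v,u in zip(*np.nonzero(m))if d[v,u]>0])
for a,b in ((.02,.035),(.035,.055),(.06,.074),(.075,.09),(.09,.12)):
    q=P[(P[:,2]>a)&(P[:,2]<b)]
    if len(q): print(a,b,len(q),"x",np.round(np.percentile(q[:,0],[2,50,98]),4),"y",np.round(np.percentile(q[:,1],[2,50,98]),4),q[:,2].max())
cv2.imwrite("pics/w19.png",cv2.resize(im[:,:,::-1],(800,600)))
E
```

```text
t 32.05 tcp [0.4325 0.0233 0.2085]
coaster_medium 0.67 1334 px 250 162 bbox 223 277 136 187 cent [0.4283 0.0214] circ [0.4335 0.022 ] diam 0.067
coaster_small_a 0.76 765 px 372 248 bbox 352 392 230 267 cent [0.5482 0.1826] circ [0.552  0.1862] diam 0.055
coaster_small_a 0.73 721 px 300 242 bbox 280 319 223 260 cent [0.5356 0.0824] circ [0.5416 0.0879] diam 0.055
coaster_large 0.61 1709 px 468 235 bbox 435 503 208 266 cent [0.5264 0.3056] circ [0.532  0.3118] diam 0.094
vial_a_mid 0.66 297 px 300 252 bbox 293 306 238 267 cent [0.5433 0.0854] circ [0.5459 0.0855] diam 0.038
tub_mid 0.84 1585 px 477 245 bbox 451 502 226 266 cent [0.536  0.3072] circ [0.5352 0.3071] diam 0.065
dropper_mid 0.74 881 px 250 168 bbox 236 265 149 187 cent [0.4321 0.0229] circ [0.4323 0.0226] diam 0.043
jar_mid 0.86 2046 px 62 219 bbox 32 92 196 244 cent [ 0.4922 -0.1956] circ [ 0.4912 -0.1949] diam 0.071
cup_mid 0.64 3004 px 105 143 bbox 69 141 120 173 cent [ 0.4025 -0.1248] circ [ 0.4007 -0.1233] diam 0.073
0.02 0.035 62 x [0.4174 0.4196 0.4292] y [0.0072 0.0214 0.0378] 0.034917391936204134
0.035 0.055 260 x [0.4177 0.4234 0.4462] y [0.0075 0.0232 0.0385] 0.05499590177437447
0.06 0.074 95 x [0.4243 0.4276 0.4394] y [0.0136 0.0232 0.0325] 0.07399594058152015
0.075 0.09 65 x [0.4261 0.4289 0.4367] y [0.0153 0.0232 0.0303] 0.08917611313123186
0.09 0.12 126 x [0.4284 0.4323 0.4386] y [0.0174 0.0232 0.028 ] 0.10036230018545422
```

View pics/w19.png

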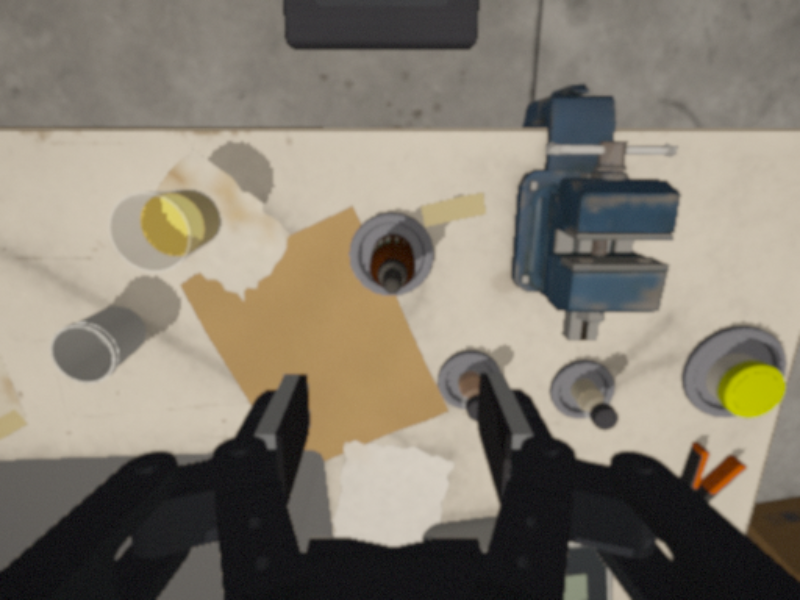

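The final picture shows the dropper upright in the medium coaster at (391,255). Both vials are in theirs at (470,380) and (583,388), and the tub is in the large one at (750,388). The jar and cup are standing where they were.

```bash
python3 -c "
from rig import ticket
print(ticket.close_job())"
```

```text
the job is handed in; nothing more can be done
None
```

I handed the job in at about 32 s: both vials, the dropper bottle and the tub each stand upright in their own coaster, and the jar and cup are where they were; no verdict came back.

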